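Set the air flow and switch on the press supply

ROBOT

A 6-joint arm with a two-finger parallel gripper is mounted at the origin on the work surface. World frame = base frame: x ahead of the robot, y to its left, z up, the work surface at z = 0. Lengths are in m, angles in rad, forces in N, time in s.
With the tool pointing down it reaches from about 0.375 to 0.925 m from the base axis. Payload 5.7 kg.
Tool frame: the origin (TCP) lies midway between the tips of the shut fingers; the grasp point (between the pads) lies 19 mm behind it; z points along the fingers, y is the line along which they close (so a half turn about z gives the same grasp; the last joint's range is limited). The gripper opens to 88 mm and grips with 3 to 60 N. Pads are 20 mm wide; open, the fingers measure 115 mm over their backs; the gripper's body (75 mm by 178 mm) begins 61 mm behind the grasp point.
Start: joints at [1.222, 0.359, 1.51, -0, 1.272, -0.115], TCP at [0.139, 0.584, 0.223] pointing down, gripper open.
Joint ranges: [-2.97, 2.97], [-1.01, 2.36], [0.21, 2.38], [-0.96, 4.11], [0.2, 2.71], [-2.98, 2.98]. Speed limits (rad/s): [2.39, 2.39, 3.14, 3.14, 3.14, 3.14].

INTERFACE

Orientations are given as a unit quaternion [x, y, z, w].
In Python, from bench import move_ptp, servo_line, goto_joints, move_gripper, sleep, inverse_kinematics, capture, PlanningError, close_job, spot_in, silhouettes, current_clock, current_joint_pos, current_qvel, current_joint_torque, current_position, current_orientation, current_force, current_torque, current_finger_gap, current_grip_force gives the robot as it stands. Calls block until the motion is done:
- move_ptp(position, orientation): joint-space move of the TCP to a pose.
- servo_line(position, orientation=None, rate=0.15, contact_N=None): straight line of the TCP; orientation=None keeps the orientation; rate is the mean speed in m/s. With contact_N (N) it stops when the force on the tool has changed by that much, and returns True; else False.
- goto_joints(angles): joint-space move.
- move_gripper(opening): finger opening in m; the grip force is fixed at half the most; returns when the fingers have stopped.
- sleep(seconds).
- inverse_kinematics(position, orientation): joint angles nearest the present ones, or None.
- capture(name): name is "scene" or "top"; returns a dict with "image" (480x640x3 uint8, blue, green, red), "range_z" (480x640 float32, m along the optical axis (not along the pixel's ray), 0 where there is no reading), "intrinsics" (3x3 intrinsics, pixels), "R" (3x3) and "t" (3): a world point X has camera coordinates R X + t. Camera axes: x right, y down, z forward; pixel columns grow to the right and rows downward; lengths in m; the calibration is good to about 2 mm. A picture is of the moment at which its call begins.
A pose or a line that the arm cannot do raises PlanningError and nothing moves.
- close_job(): hands the job in; it is judged then, once.
Trained networks look in the newest picture that a camera, given by its name, has taken for a name from the list of things; names that differ only in an ending like _2 or _b are one class to them, and where a whole thing is asked for, a point or a joint stands for the part that bears it (a point fixed in the world has none). Each returns a list of dicts, best first, with "conf" (0 to 1); they miss things now and then, are a little off and sometimes report something else, mostly with a low value. They report only what shows in the picture. A call takes as long as a camera call. They do not tell look-alikes from the thing itself.
- spot_in(camera, query): "xy" ([column, row] in pixels, amid what is visible of it).
- silhouettes(camera, query): "region" (480x640 bool, what is visible of it) and "xy" ([column, row] in pixels, amid what is visible of it).
Readings, each from a call of its own:
- current_clock(): time.
- current_joint_pos(): joint angles.
- current_qvel(): joint speeds.
- current_joint_torque(): joint torques, N m.
- current_position(): TCP position.
- current_orientation(): TCP orientation.
- current_force(): force on the tool from outside, world axes, zero at the start.
- current_torque(): the same for the moment, N m.
- current_finger_gap(): finger opening in m.
- current_grip_force(): force on a finger pad.
Only numpy, scipy, OpenCV 4.12 (cv2) and the standard library are available. Lean on these libraries where they do the work, as an engineer would, in place of code of your own. Each camera call takes 0.05 s, during which the arm holds its last target. There are 200 camera calls.

TASK

Turn the wing handle of the air valve anticlockwise until the pointer on its dial stands at the steel set-mark clip (turn back if you overshoot), and let it stay there. Only then push the toggle lever of the air switch over to its other side, so that it snaps over, and move clear. Leave the clip and the other things on the bench as they are.

Things in the scene. Friction and masses are not known exactly. Their poses are not given: they have to be found in the camera images.
- valve: Fixed air flow valve: aluminium block 100 x 100 x 40 mm with a short brass and steel port on two opposite sides, carrying a level white dial 180 mm across whose top is at height 46 mm. Origin: under its centre, on the bench; the vertical valve axis passes through it (z up). Its yaw is arbitrary.
- pointer_tip (a point): Tip of the dark steel pointer that turns with the valve stem just above the dial, 75 mm from the valve axis, 51 mm above the bench. Its x axis points radially outwards, z up. It shows the opening. Anticlockwise seen from above opens; the stem turns between stops from its own closed position (0) to 3.8 rad. Stiff, friction torque about 0.12 N m: it stays where it is left, no spring.
- set_mark (a point): Point at the inner end of the steel set-mark clip on the dial rim, 75 mm from the valve axis, 53 mm above the bench; its x axis points radially outwards. The clip is dark steel, 12 mm wide, reaches from 75 to 95 mm radius and up to 60 mm above the bench; it sits tight on the dial. At the start it stands 1.6 to 3.0 rad anticlockwise of the pointer (seen from above), so that more than one grasp of the wing is usually needed.
- wing_mid (a point): Centre of the black wing handle, on the valve axis, 99 mm above the bench: an upright bar 90 mm long, 14 mm thick, 34 mm high (from 82 to 116 mm above the bench). Its y axis runs along the 90 mm length, x across the thickness, z up. It is mounted crosswise to the pointer (its x axis is roughly the pointer's direction) with worn play: it rocks freely up to 0.15 rad either way relative to the pointer before it drags the pointer along. So watch the pointer, not the wing.
- switch: Fixed toggle-lever air switch: grey box 76 x 56 x 48 mm on a steel foot 100 x 70 mm, brass ports on its two y sides, two steel cheeks beside the lever up to 58 mm high. Origin: under its centre, on the bench. The lever swings in its x-z plane about a pivot along y, 50 mm above the origin; it leans to the switch's -x side at the start (off) and to +x when on.
- toggle_ball (a point): Centre of the black ball, 26 mm across, at the end of the toggle lever (12 mm steel rod), 72 mm from the pivot; 115 mm above the bench when off or on.
- toggle (a joint): Angle of the toggle lever: 0 off (leaning 0.45 rad to the switch's -x side), 0.9 on (leaning 0.45 rad to +x). Over-centre spring: past 0.45 rad it snaps over by itself. The push at the ball needs about 2 to 3 N at first, falling to nothing at the centre.
- stop_box: Bystander: loose yellow emergency-stop box, 70 x 100 mm, 71 mm high with its red mushroom. Origin under its centre.
- grease_tin: Bystander: loose tin, 68 mm across, 85 mm high. Origin under its centre.
- driver: Bystander: loose screwdriver 190 mm long lying along its x axis, about 30 mm thick.
Things that resemble listed ones, but are neither listed nor needed, are in the scene too. What is shaped like the valve but orange is not meant. Of the things that look like the switch, the smaller one is meant.

How it is judged:
By the outcome, as a careful person would: the job done as asked, in the order asked, and still so for the second after the job is handed in, with the robot touching nothing.
It also fails if it takes over 56 s, if anything falls off the work surface, if the arm or the gripper's body presses on something with over 40 N, if the wrist force passes 120 N, or if a joint passes its speed limit or range.

## Working session

There is one attempt and no reset: what is moved stays moved. The work goes in short steps, each a Python script; the robot and the scene stay as the last script left them, time stands still between calls to the robot, and variables do not carry over. Pictures are saved under pics/ and viewed, at most 10 in all, crops included, and the job is handed in when it is done.

```bash
mkdir -p pics; ls
cat > h.py <<'E'
import numpy as np, cv2
from bench import *
def world(c,u,v,d=None):
    K=c["intrinsics"]; 
    if d is None: d=c["range_z"][int(round(v)),int(round(u))]
    p=np.linalg.inv(K)@np.array([u,v,1.])*d
    return c["R"].T@(p-c["t"])
def onz(c,u,v,z):
    r=c["R"].T@np.linalg.inv(c["intrinsics"])@np.array([u,v,1.]); o=-c["R"].T@c["t"]
    return o+r*(z-o[2])/r[2]
def pix(c,X):
    p=c["intrinsics"]@(c["R"]@np.asarray(X)+c["t"]); return p[:2]/p[2]
E
python3 - <<'E'
from h import *
for n in ("scene","top"):
    c=capture(n); cv2.imwrite(f"pics/{n}0.png",c["image"])
    print(n,(-c["R"].T@c["t"]).round(3))
    for q in ["valve","pointer_tip","set_mark","wing_mid","switch","toggle_ball","stop_box","grease_tin","driver"]:
        print(q,[(np.round(s["xy"]).tolist(),round(s["conf"],2),world(c,*s["xy"]).round(3).tolist()) for s in spot_in(n,q)][:4])
print(current_clock())
E
```

```text
pics
scene [ 1.429 -0.644  0.969]
valve [([399.0, 173.0], 0.9, [0.302, 0.369, 0.049]), ([397.0, 244.0], 0.76, [0.558, 0.151, 0.046])]
pointer_tip [([396.0, 226.0], 0.81, [0.549, 0.153, 0.095]), ([401.0, 159.0], 0.62, [0.3, 0.377, 0.093])]
set_mark []
wing_mid [([406.0, 160.0], 0.95, [0.312, 0.385, 0.095]), ([396.0, 227.0], 0.68, [0.553, 0.149, 0.097]), ([270.0, 265.0], 0.58, [0.504, -0.181, 0.1])]
switch [([273.0, 292.0], 0.95, [0.548, -0.201, 0.062]), ([279.0, 352.0], 0.74, [0.715, -0.284, 0.071])]
toggle_ball [([273.0, 306.0], 0.62, [0.559, -0.21, 0.031]), ([270.0, 263.0], 0.53, [0.502, -0.179, 0.103])]
stop_box [([411.0, 319.0], 0.78, [0.777, 0.012, 0.042])]
grease_tin [([178.0, 338.0], 0.8, [0.565, -0.435, 0.071])]
driver [([441.0, 207.0], 0.77, [0.481, 0.376, 0.026])]
top [ 0.362 -0.007  1.402]
valve [([259.0, 242.0], 0.83, [0.538, 0.144, 0.115]), ([162.0, 335.0], 0.69, [0.302, 0.374, 0.093])]
pointer_tip [([155.0, 337.0], 0.67, [0.299, 0.385, 0.117]), ([251.0, 244.0], 0.66, [0.362, -0.007, 1.402]), ([169.0, 265.0], 0.47, [0.482, 0.39, 0.024])]
set_mark [([132.0, 354.0], 0.62, [0.25, 0.456, 0.056]), ([257.0, 241.0], 0.62, [0.54, 0.147, 0.118])]
wing_mid [([157.0, 332.0], 0.82, [0.309, 0.388, 0.092])]
switch [([414.0, 200.0], 0.86, [0.671, -0.256, 0.057]), ([381.0, 258.0], 0.76, [0.516, -0.171, 0.043])]
toggle_ball [([423.0, 202.0], 0.56, [0.641, -0.257, 0.17]), ([388.0, 263.0], 0.55, [0.495, -0.178, 0.128])]
stop_box [([310.0, 169.0], 0.55, [0.744, 0.024, 0.072])]
grease_tin [([478.0, 258.0], 0.76, [0.518, -0.417, 0.085])]
driver [([170.0, 269.0], 0.67, [0.472, 0.386, 0.026])]
1.0
```

Run:
```python
import cv2
a=cv2.imread("pics/top0.png"); 
v=cv2.resize(a[280:400,100:230],None,fx=3,fy=3,interpolation=3)
w=cv2.resize(a[190:310,190:320],None,fx=3,fy=3,interpolation=3)
cv2.imwrite("pics/top_valves.png",cv2.hconcat([v,w]))
```

```text
(no output)
```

View pics/top0.png

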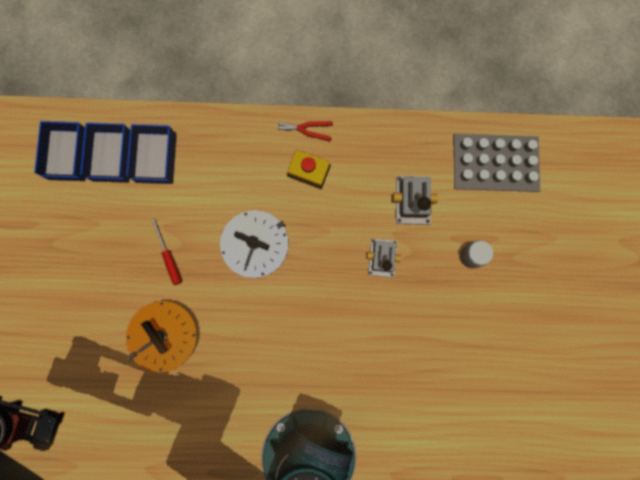

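View pics/scene0.png

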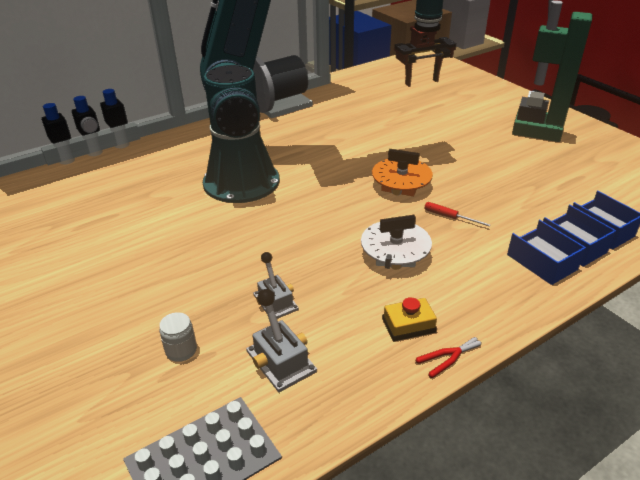

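View pics/top_valves.png

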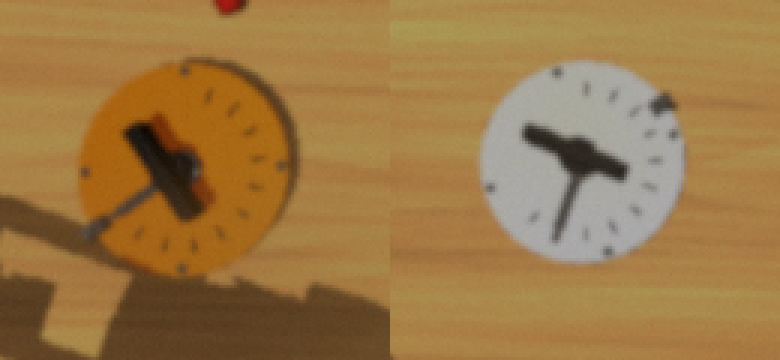

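The white valve is at top (254,244) and the orange look-alike at (162,336). The pointer tip is at about (245,270), and the clip at about (281,224), which is about 2.55 rad anticlockwise of the pointer. There are two switches, a smaller one at top (381,258), scene (275,293), and a larger one at top (414,200), scene (280,352). The smaller one is meant, so next I measure it and confirm it in a crop.

```bash
cat >> h.py <<'E'
def rect(c,ctr,z,half=0.11,mm=0.0005):
    n=int(2*half/mm); P=c["intrinsics"]@np.c_[c["R"][:,0],c["R"][:,1],c["R"][:,2]*z+c["t"]]
    A=np.array([[0,-mm,ctr[0]+half],[-mm,0,ctr[1]+half],[0,0,1]])  # (col,row)->x,y ; up=+x, left=+y
    return cv2.warpPerspective(c["image"],P@A,(n,n),flags=cv2.INTER_CUBIC|cv2.WARP_INVERSE_MAP)
def cloud(c,ctr,half,zlo,zhi):
    v,u=np.nonzero(c["range_z"]>0); d=c["range_z"][v,u]
    X=(np.linalg.inv(c["intrinsics"])@(np.c_[u,v,np.ones(len(u))].T*d)-c["t"][:,None]); X=(c["R"].T@X).T
    m=(abs(X[:,:2]-np.array(ctr[:2]))<half).all(1)&(X[:,2]>zlo)&(X[:,2]<zhi)
    return X[m],np.c_[u,v][m]
def prof(c,ctr,z,r0,r1,N=720):
    "mean grey against world angle (0..2pi) for the ring r0..r1"
    g=cv2.cvtColor(rect(c,ctr,z),cv2.COLOR_BGR2GRAY).astype(np.float32)
    a=np.arange(N)*2*np.pi/N; r=np.arange(r0,r1,0.001)
    x=r[:,None]*np.cos(a); y=r[:,None]*np.sin(a)
    s=cv2.remap(g,((0.11-y)/0.0005).astype(np.float32),((0.11-x)/0.0005).astype(np.float32),cv2.INTER_LINEAR)
    return a,s.mean(0)
def dark(c,ctr,z,r0,r1,near=None,win=0.4):
    "angle of the darkest spot (weighted), within win of near"
    a,s=prof(c,ctr,z,r0,r1); d=np.clip(np.median(s)-s,0,None); d[d<0.3*d.max()]=0
    if near is not None:
        d[abs((a-near+np.pi)%(2*np.pi)-np.pi)>win]=0
    k=a[d.argmax()]; o=(a-k+np.pi)%(2*np.pi)-np.pi; m=abs(o)<0.15
    return k+(d*o)[m].sum()/d[m].sum(), d.max()
E
python3 - <<'E'
from h import *
ctr=np.array([.54,.147]); C={n:capture(n) for n in("top","scene")}
for n,c in C.items():
    X,uv=cloud(c,ctr,.11,.04,.05); px=c["image"][uv[:,1],uv[:,0]]; 
    # dial centre by circle fit of white region in rectified image at z=.046
    g=rect(c,ctr,.046,.13); m=((g.min(2)>110)*255).astype(np.uint8)
    m=cv2.morphologyEx(m,cv2.MORPH_OPEN,np.ones((9,9)));k=max(cv2.findContours(m,0,1)[0],key=cv2.contourArea)
    h=cv2.convexHull(k); (u,v),ax,an=cv2.fitEllipse(h); (u2,v2),r2=cv2.minEnclosingCircle(h)
    print(n,"dial z",np.median(X[:,2]).round(4),"ctr",ctr+.13-np.array([v,u])*.0005,np.array(ax)*.0005,"enc",ctr+.13-np.array([v2,u2])*.0005,r2*.0005)
    W,_=cloud(c,ctr,.06,.085,.13); w=W[:,:2]; e,V=np.linalg.eigh(np.cov(w.T)); 
    print(" wing n",len(W),"ztop",np.percentile(W[:,2],95).round(4),"mid",((w.max(0)+w.min(0))/2).round(4),"long axis deg",np.degrees(np.arctan2(V[1,1],V[0,1])).round(1))
    B,_=cloud(c,[.50,-.178],.05,.1,.14)
    S,_=cloud(c,[.52,-.172],.09,.004,.025); S2,_=cloud(c,[.52,-.172],.08,.03,.056)
    print(" ball n",len(B),B.mean(0).round(4),B.min(0).round(3),B.max(0).round(3))
    for s in(S,S2): print(" sw rect",cv2.minAreaRect(s[:,:2].astype(np.float32)),np.median(s,0).round(4))
im=[]
for n,(u,v) in {"top":(254,244),"scene":(397,244)}.items(): pass
r=[cv2.resize(rect(C[n],ctr,.051),(360,360)) for n in C]
t=C["top"]["image"][180:290,350:450]; s=C["scene"]["image"][240:400,230:330]
b=[cv2.resize(t,(400,240)),cv2.resize(s,(320,240))]
b=[cv2.resize(t,(218,240)),cv2.resize(s,(150,240))]; bb=np.zeros((240,720,3),np.uint8); bb[:,:218]=b[0]; bb[:,240:390]=b[1]
cv2.imwrite("pics/rect1.png",cv2.vconcat([cv2.hconcat(r),bb]))
E
```

```text
top dial z 0.046 ctr [0.54459662 0.16516353] [0.18084486 0.18118158] enc [0.54463681 0.16518208] 0.09099000549316406
 wing n 277 ztop 0.1195 mid [0.5442 0.1639] long axis deg 69.1
 ball n 87 [ 0.4904 -0.1764  0.1232] [ 0.479 -0.19   0.103] [ 0.504 -0.165  0.132]
 sw rect ((0.5204055309295654, -0.171493798494339), (0.1785837709903717, 0.1781885176897049), 0.17307427525520325) [ 0.5081 -0.1617  0.0062]
 sw rect ((0.5223752856254578, -0.17990060150623322), (0.08809176832437515, 0.07658465951681137), 86.22456359863281) [ 0.5257 -0.1736  0.0474]
scene dial z 0.0448 ctr [0.51925455 0.1736049 ] [0.28564148 0.38121155] enc [0.54025 0.14725] 0.1834942626953125
 wing n 464 ztop 0.1163 mid [0.5464 0.1587] long axis deg 68.6
 ball n 115 [ 0.4963 -0.1849  0.1182] [ 0.481 -0.196  0.1  ] [ 0.504 -0.172  0.13 ]
 sw rect ((0.5251414775848389, -0.17160481214523315), (0.17461715638637543, 0.17083854973316193), 82.55660247802734) [ 0.5592 -0.1871  0.0088]
 sw rect ((0.522786021232605, -0.18426193296909332), (0.08118844032287598, 0.08593493700027466), 0.7999556064605713) [ 0.5365 -0.1829  0.0464]
```

View pics/rect1.png

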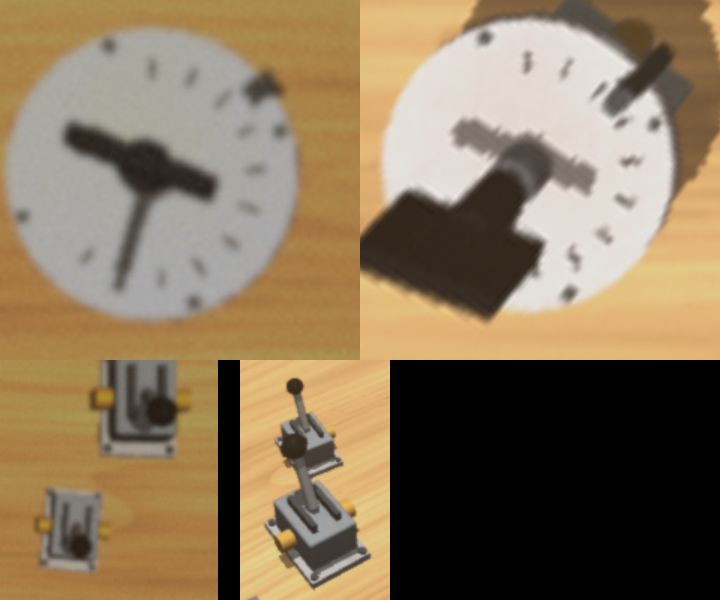

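The smaller switch is at top (381,258), with its ball towards -x. The larger look-alike is behind it at (414,200), so the smaller one is confirmed. In the rectified top crop the pointer is at (120,290) and the clip at (263,87). Next I refine the centre and angles and plan the grasp.

```bash
cat >> h.py <<'E'
from scipy.spatial.transform import Rotation as R_
def down(phi):
    "tool down, closing line y at world angle phi"
    y=np.array([np.cos(phi),np.sin(phi),0]); z=np.array([0,0,-1.]); return R_.from_matrix(np.c_[np.cross(y,z),y,z]).as_quat()
def dial(c,ctr=(.545,.163),z=.046):
    g=rect(c,ctr,z,.12); h=cv2.cvtColor(g,cv2.COLOR_BGR2HSV); m=((h[...,1]<75)&(h[...,2]>110)).astype(np.uint8)*255
    m=cv2.morphologyEx(m,cv2.MORPH_OPEN,np.ones((7,7)));k=max(cv2.findContours(m,0,1)[0],key=cv2.contourArea)
    (u,v),ax,_=cv2.fitEllipse(cv2.convexHull(k)); return np.array(ctr)+.12-np.array([v,u])*.0005, np.array(ax)*.0005
E
python3 - <<'E'
from h import *
for n in("top","scene"):
    c=capture(n); k,ax=dial(c); print(n,k.round(4),ax.round(4))
    o=-c["R"].T@c["t"]; sh=lambda z:k+(k-o[:2])*0   # same world centre for every height
    print(" pointer",dark(c,k,.051,.055,.072,2.81), "clip",[dark(c,k,z,.078,.088,5.35)[0].round(3) for z in(.056,.060)])
for ph in (np.radians(-21),np.radians(159)):
    q=inverse_kinematics([.5446,.164,.088],down(ph)); q2=inverse_kinematics([.5446,.164,.088],down(ph+.3)); print(np.round(q,3) if q is not None else q, None if q2 is None else np.round(q2,3))
print(current_clock())
E
```

```text
top [0.5443 0.1649] [0.18   0.1802]
 pointer (np.float64(2.8578391873572913), np.float32(81.98971)) clip [np.float64(5.364), np.float64(5.355)]
scene [0.5453 0.1583] [0.1809 0.1828]
 pointer (np.float64(2.517562987234793), np.float32(178.874)) clip [np.float64(5.374), np.float64(5.385)]
[ 0.171  0.468  1.72  -0.     0.954  0.538] [ 0.171  0.468  1.72  -0.     0.954  0.238]
[ 0.171  0.468  1.72  -0.     0.954 -2.604] [ 0.171  0.468  1.72  -0.     0.954 -2.904]
1.2
```

Run:
```python
from h import *
P=[.5445,.1635]; o=down(np.radians(-20.9))
move_ptp(P+[.2],o); servo_line(P+[.091],o,rate=.12,contact_N=8); print(current_position(),current_force())
move_gripper(.0); print("gap",current_finger_gap(),current_grip_force(),"F",np.round(current_force(),2),np.round(current_torque(),3),current_position(),current_clock())
c=capture("scene"); cv2.imwrite("pics/g.png",cv2.resize(c["image"][150:310,310:480],None,fx=3,fy=3))
```

```text
[0.545101   0.16367912 0.09161092] [ 0.14365378  0.23449899 -0.46576203]
gap 0.01383183143783475 29.999554753303528 F [0.61 1.44 0.04] [-0.01   0.123  0.002] [0.54436278 0.16349864 0.09097479] 5.4833
```

View pics/g.png

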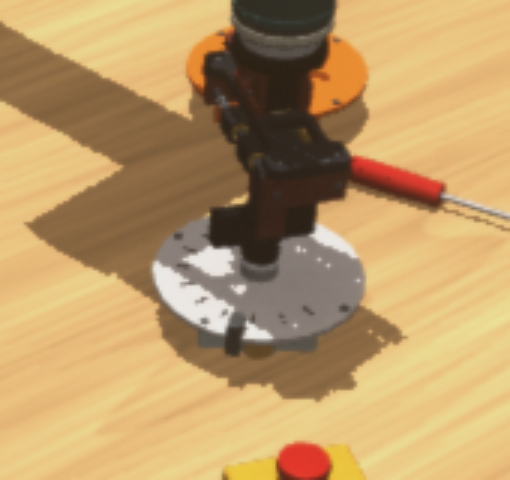

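The gripper holds the wing: the gap is 13.8 mm against 14 mm expected, with little side force. The clip is at (233,333) in the crop. Now I turn in steps, stopping just short.

Run:
```python
from h import *
q=np.array(current_joint_pos()); print(q.round(3))
for d in (.5,1.,1.5,2.,2.4,2.63):
    t=q.copy(); t[5]-=d; goto_joints(t.tolist())
    print(d,np.round(current_force(),1),np.round(current_torque(),2),round(current_finger_gap(),4),current_clock())
    if np.linalg.norm(current_force())>35: print("HIGH"); break
c=capture("scene"); k,_=dial(c); print(k,"ptr",dark(c,(.5447,.160),.051,.055,.072,5.28,.3))
cv2.imwrite("pics/g2.png",cv2.resize(c["image"][170:290,340:460],None,fx=4,fy=4,interpolation=3))
```

```text
[0.17  0.464 1.718 0.    0.96  0.535]
0.5 [-4.2  0.2  3.9] [ 0.08  0.65 -0.  ] 0.0136 6.0833
1.0 [-6.5 -0.5  6.2] [0.   0.94 0.01] 0.0138 6.6333
1.5 [-8.  -2.4  7.8] [-0.4   1.14 -0.02] 0.0144 7.1833
2.0 [-9.  -6.1  9.8] [-0.88  1.18 -0.  ] 0.0136 7.7333
2.4 [-7.9 -8.9  8.4] [-1.33  1.08 -0.03] 0.014 8.2
2.63 [ -7.7 -11.3   8.7] [-1.52  1.06 -0.02] 0.0135 8.5333
[0.5815118  0.17725927] ptr (np.float64(5.289720336152519), np.float32(70.11998))
```

View pics/g2.png

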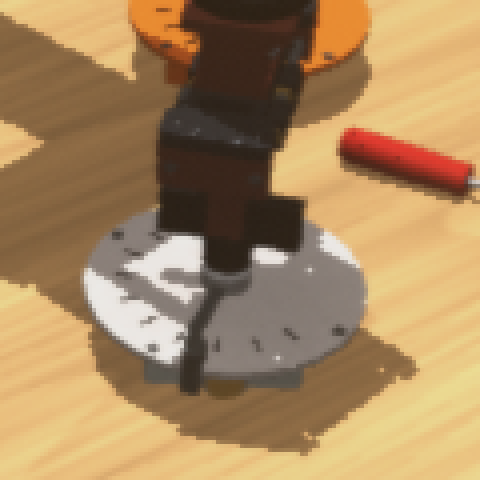

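The turn worked and the pointer, at (200,320) in the crop, is almost at the clip at (190,365). I release, rise, and measure from above.

```bash
cat > m.py <<'E'
from h import *
def measure(tag):
    for n in("top","scene"):
        c=capture(n); k,ax=dial(c)
        if n=="scene": k=np.array([.5443,.160])
        P=[dark(c,k,.051,a,b,5.3,.35)[0].round(3) for a,b in((.04,.055),(.05,.065),(.055,.07))]
        print(n,k.round(4),ax.round(4),"ptr",P,"clip",[dark(c,k,z,.079,.09,5.35,.3)[0].round(3) for z in(.054,.058)])
        cv2.imwrite(f"pics/{tag}_{n}.png",cv2.resize(rect(c,k,.052),(400,400)))
    a,b=[cv2.imread(f"pics/{tag}_{n}.png") for n in("top","scene")]; cv2.imwrite(f"pics/{tag}.png",cv2.hconcat([a,b]))
    print(current_clock())
E
python3 - <<'E'
from m import *
move_gripper(.06); p=np.array(current_position()); print(p)
servo_line((p+[0,0,.1]).tolist(),rate=.2)
q=np.array(current_joint_pos()); q0=q.copy(); q[0]-=.8; goto_joints(q.tolist()); print(q0.tolist())
measure("m1")
W,_=cloud(capture("top"),[.5445,.164],.06,.085,.13); e,V=np.linalg.eigh(np.cov(W[:,:2].T)); print(np.degrees(np.arctan2(V[1,1],V[0,1])))
E
```

```text
[0.54437775 0.16356876 0.09095377]
[0.1702849003682501, 0.34490247144063535, 1.619544769851634, 8.640452120627345e-05, 1.178034936107997, -2.0950032065787174]
top [0.5444 0.1649] [0.1805 0.1806] ptr [np.float64(5.278), np.float64(5.273), np.float64(5.264)] clip [np.float64(5.365), np.float64(5.356)]
scene [0.5443 0.16  ] [0.0953 0.1728] ptr [np.float64(5.282), np.float64(5.276), np.float64(5.279)] clip [np.float64(5.369), np.float64(5.365)]
11.8167
-140.1675195848634
```

View pics/m1.png

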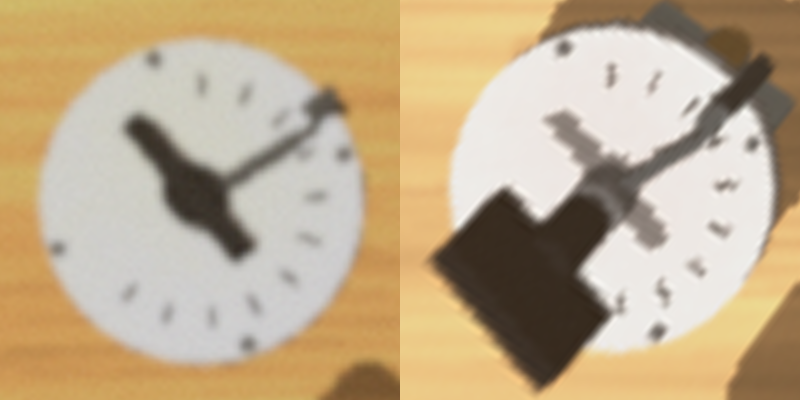

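Both views agree: the pointer is at 5.275 rad and the clip at 5.365. I take the same grasp again and turn 0.09 rad further.

Run:
```python
from m import *
q0=[0.1702849003682501, 0.34490247144063535, 1.619544769851634, 0, 1.178034936107997, -2.0950032065787174]
goto_joints(q0); p=np.array(current_position()); servo_line((p-[0,0,.1]).tolist(),rate=.15,contact_N=8)
move_gripper(0); q=np.array(current_joint_pos()); print(q[5],current_finger_gap(),current_force())
q[5]=-2.095-.09; goto_joints(q.tolist()); sleep(.2); print(current_joint_pos()[5])
move_gripper(.06); p=np.array(current_position()); servo_line((p+[0,0,.1]).tolist(),rate=.2)
q=np.array(current_joint_pos()); q[0]-=.8; goto_joints(q.tolist())
measure("m2")
```

```text
-2.096743692886841 0.013972124340972324 [-0.3659222  -0.54368393 -0.03109439]
-2.183632729270481
top [0.5443 0.1649] [0.1804 0.1806] ptr [np.float64(5.358), np.float64(5.372), np.float64(5.378)] clip [np.float64(5.365), np.float64(5.356)]
scene [0.5443 0.16  ] [0.0923 0.1732] ptr [np.float64(5.357), np.float64(5.358), np.float64(5.357)] clip [np.float64(5.372), np.float64(5.372)]
18.7667
```

View pics/m2.png

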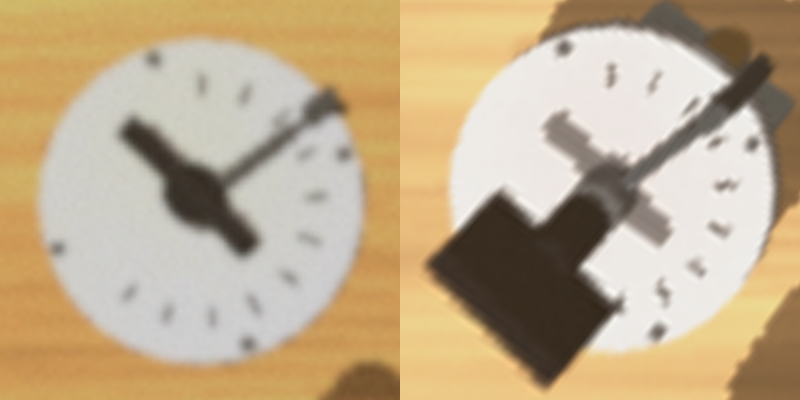

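The pointer now lines up with the clip to within about 0.01 rad. Next is the toggle, pushed along the switch's +x with the fingers shut.

Run:
```python
from m import *
p=np.array(current_position()); servo_line((p+[0,0,.06]).tolist(),rate=.2)
o=min((down(s*np.pi/2) for s in(1,-1)),key=lambda o:abs((inverse_kinematics([.44,-.178,.24],o)or[9]*6)[5]) if not isinstance(inverse_kinematics([.44,-.178,.24],o),np.ndarray) else abs(inverse_kinematics([.44,-.178,.24],o)[5]))
move_ptp([.435,-.178,.24],o); move_gripper(0)
servo_line([.435,-.178,.106],rate=.15)
print("pre",current_position(),current_force())
print(servo_line([.519,-.180,.106],rate=.06,contact_N=25),current_position(),current_force())
servo_line([.45,-.178,.106],rate=.1); servo_line([.43,-.178,.26],rate=.2)
q=np.array(current_joint_pos()); q[0]-=.8; goto_joints(q.tolist())
for n in("top","scene"):
    c=capture(n); B,_=cloud(c,[.52,-.18],.06,.1,.14); print(n,len(B),B.mean(0).round(3))
measure("m3"); a=c["image"][220:330,230:450]; t=capture("top")["image"][200:310,230:450]
cv2.imwrite("pics/end.png",cv2.resize(cv2.vconcat([a,t]),None,fx=2.7,fy=2.7))
print(current_clock())
```

```text
pre [ 0.43560276 -0.17832605  0.10660046] [ 0.17963051  0.3507675  -0.40865928]
False [ 0.51860767 -0.17993899  0.10599462] [ 0.28586534  0.19209159 -0.4501129 ]
top 90 [ 0.552 -0.181  0.122]
scene 111 [ 0.558 -0.189  0.12 ]
top [0.5443 0.1649] [0.1802 0.1804] ptr [np.float64(5.36), np.float64(5.375), np.float64(5.379)] clip [np.float64(5.366), np.float64(5.357)]
scene [0.5443 0.16  ] [0.0911 0.1765] ptr [np.float64(5.355), np.float64(5.358), np.float64(5.357)] clip [np.float64(5.372), np.float64(5.372)]
28.8333
28.8833
```

View pics/end.png

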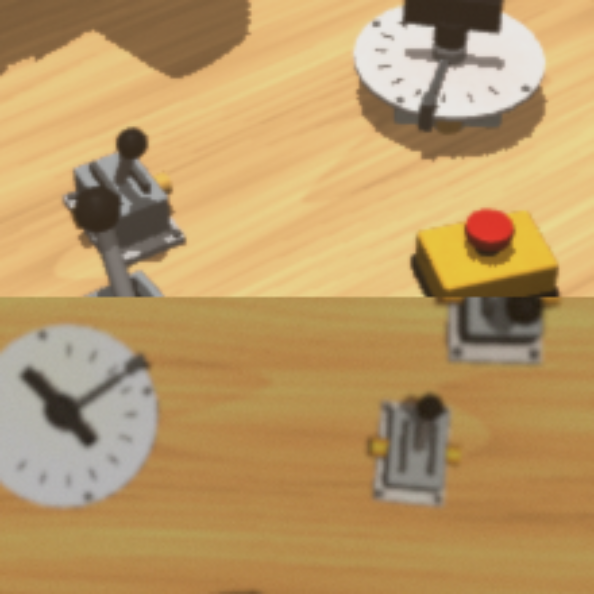

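The toggle ball is now on the +x side, at (130,143) and (430,405) in the crops. The pointer still stands at the clip and the robot is clear, so I hand the job in.

```bash
python3 -c "
from bench import *
print(close_job())"
```

```text
the job is handed in; nothing more can be done
None
```

The valve pointer stands at the set-mark clip to within about 0.01 rad, the smaller switch was then snapped over to on, and the job was handed in at about 29 s with the arm clear.

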